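# Show the order of a gel manicure and start the lamp

## Robot

A 6-joint arm with a two-finger parallel gripper is mounted at the origin on the work surface. World frame = base frame: x ahead of the robot, y to its left, z up, the work surface at z = 0. Lengths are in m, angles in rad, forces in N, time in s.
With the tool pointing down it reaches from about 0.3 to 0.775 m from the base axis. Payload 14.6 kg.
Tool frame: the origin (TCP) lies on the centre line of the jaws, within the pads' length; the fingertips stand 19 mm ahead of it and the grasp point (between the pads) is the TCP; z points along the fingers, x is the direction in which the jaws open and shut, and the axes are right-handed (so a half turn about z gives the same grasp; the last joint's range is limited). The gripper opens to 94 mm and grips with 3 to 60 N. Pads are 16 mm wide; open, the fingers measure 119 mm over their backs; the gripper's body (75 mm by 177 mm) begins 78 mm behind the grasp point.
Start: joints at [-1.339, 0.3, 1.521, -0, 1.321, -0.067], TCP at [0.162, -0.526, 0.224] pointing down, gripper open.
Joint ranges: [-3.03, 3.03], [-0.79, 2.21], [0.23, 2.52], [-1.04, 4.18], [0, 3.07], [-2.55, 2.55]. Speed limits (rad/s): [2.22, 2.22, 2.57, 3.14, 3.14, 3.14].

## Interface

Orientations are given as [roll, pitch, yaw] about the fixed x, y, z axes, in that order (R = Rz(yaw) Ry(pitch) Rx(roll)).
In Python, from station import ctrl, imaging gives the robot as it stands.
- The arm moves only by the shell command python3 -m handwheel 'ROWS' [OPENING] [FORCE]. ROWS is JSON, a list that holds one entry, the list of rows, each a list of 4 numbers: the shift along the tool's x, y, z in m, then the turn about the tool's z in rad. A call has 1 to 10 rows; each row shifts and turns the pose as measured when the row begins, along the tool's axes as they then stand; what a row does not reach is not made up. A row lasts 1/10 s, in which the tool goes at most 50 mm and 8.59 degrees, less where a joint would pass 70% of its speed; a pose out of reach is approached as far as the arm can. A call is refused whole if a number of a shift passes 0.05 or a number of a turn 0.15, either way. A call with a gripper value outside its range is refused whole. OPENING is the finger opening in m, from 0 to 0.094, set as the call begins (- or left out, the last holds). The fingers move at their own pace and stop on an object; FORCE is the grip in N (left out, the last holds). Time passes only in rows, so rows that do not move let the fingers close. It gives the time, the measured TCP pose, the force and the opening at its end, in the units of the state.
- ctrl.get_obs(): the state, without advancing time (a new reading comes with each control period).
- imaging.camera(name): name is "scene" or "top" or "wrist"; returns the picture (480x640x3 uint8, red, green, blue); there is no depth.
- imaging.camera_model(name): a dict with "camera_matrix" (3x3 intrinsics, pixels), "k1" (the pictures are not rectified: a ray, as slopes to the right and down, at radius r is drawn at 1 + k1 r^2 times it, then the intrinsics apply), "position" and "attitude" of the camera in the world. Camera axes: x right, y up, looking along -z (the intrinsics and any distortion apply to the point x, -y, -z); pixel columns grow to the right and rows downward; lengths in m; the calibration is good to about 2 mm. A picture is of the moment at which its call begins: read the wrist's pose just before it. camera_model takes no time and is no camera call; for the wrist camera it gives the pose at the moment of the call.
- ctrl.hand_in(): hands the job in, once; it reports no verdict.
The state is a dict: "time_s": time; "qpos": joint angles; "joint_vel": joint speeds; "tau": joint torques, N m; "ee_pos": TCP position; "eef_rot": TCP orientation; "force": force on the tool from outside, world axes, zero at the start; "moment": the same for the moment, N m; "grip_width": finger opening in m.
Only numpy, scipy, OpenCV 4.12 (cv2) and the standard library are available. Lean on these libraries where they do the work, as an engineer would, in place of code of your own. Each camera call takes 0.05 s, during which the arm holds its last target. There are 200 camera calls.

## Task

Show the trainee the order of a gel set: point down at the smallest gel pot with the fingertips a couple of centimetres above the middle of its lid and stay still there for a good second, then point in the same way at the tallest gel pot, and last press the start button on top of the nail lamp all the way down and let it come up again. Do not touch any pot or point at any other pot, and leave everything else on the table where it stands.

Things in the scene. Friction and masses are not known exactly. Their poses are not given: they have to be found in the camera images.
- pot_small: the smallest of the five gel pots: closed gel pot, white round jar with a flat white screw lid, loose, 30 mm across the lid, 22 mm tall, standing upright on the grey mat; origin at the centre of its underside, z up, so the lid's top is 22 mm above the origin; any yaw
- pot_tall: the tallest of the five gel pots: closed gel pot, white round jar with a flat white screw lid, loose, 42 mm across the lid, 66 mm tall, standing upright on the grey mat; origin at the centre of its underside, z up, so the lid's top is 66 mm above the origin; any yaw
- pot_wide: another pot, the widest: closed gel pot, white round jar with a flat white screw lid, loose, 62 mm across the lid, 34 mm tall, standing upright on the grey mat; origin at the centre of its underside, z up, so the lid's top is 34 mm above the origin; any yaw
- pot_mid_a: another pot, middle-sized: closed gel pot, white round jar with a flat white screw lid, loose, 44 mm across the lid, 36 mm tall, standing upright on the grey mat; origin at the centre of its underside, z up, so the lid's top is 36 mm above the origin; any yaw
- pot_mid_b: another pot, middle-sized, same as the other one: closed gel pot, white round jar with a flat white screw lid, loose, 44 mm across the lid, 36 mm tall, standing upright on the grey mat; origin at the centre of its underside, z up, so the lid's top is 36 mm above the origin; any yaw
- mat: flat grey work mat fixed to the table, 270 x 300 x 3 mm (x, y, z); origin at the centre of its underside. It lies to the robot's left or right, turned a little; the five pots stand on it about 100 mm apart, in any order
- lamp: white arched nail lamp fixed to the table, on the side where the mat is not: tunnel 170 mm deep (its x), 200 mm wide (its y), 94 mm high with its flat control panel, open towards its +x (away from the robot); origin at the centre of its underside. The start button stands on top, 30 mm from the centre towards the robot (its -x)
- start_top (a point): centre of the top of the lamp's round start button (28 mm across, white, in a grey housing on the crown of the lamp); press it straight down
- start (a joint): travel of the start button in m: 0 up, 0.006 fully down; it springs back, needing about 5 N when fully down
- brush: bystander: thin brush lying on the mat's far edge, 150 mm long, 8 mm thick; origin under its middle
- dish: bystander: small glass dish on the mat, 40 mm across, 16 mm high; origin at the centre of its underside
- file: bystander: nail file lying on the table beyond the lamp, 20 x 160 x 5 mm; origin under its middle
- polish: bystander: small bottle 28 mm across, 62 mm tall, on the table close to the robot's side of the lamp; origin at the centre of its underside
Things that resemble listed ones, but are neither listed nor needed, are in the scene too. Leave any orange or purple look-alike of the pot_mid_a alone.

How it is judged:
On the way, in this order (a step that is already met when the one before it is completed fails the run):
1. the fingertips dwell just above the lid of the smallest pot (horizontal distance between the grasp point and pot_small below 0.02 m and z of the grasp point in the frame of pot_small between 0.025 and 0.092 m), for 0.8 s.
2. then they dwell just above the lid of the tallest pot (horizontal distance between the grasp point and pot_tall below 0.02 m and z of the grasp point in the frame of pot_tall between 0.069 and 0.136 m), for 0.8 s.
3. then the lamp's start button is pressed all the way down (value of joint start above 0.0048 m), for 0.05 s.
At the end, for the whole second after the job is handed in: The start button is up again (within 1 mm), and all five pots (upright) and the bystanders are within 10 mm of where they were at the start (value of joint start below 0.001 m and distance of each of pot_small, pot_tall, pot_wide, pot_mid_a, pot_mid_b, brush, dish, file, polish from where it was at the start of the episode below 0.01 m and angle between each of pot_small, pot_tall, pot_wide, pot_mid_a, pot_mid_b's own z axis and vertical below 0.1 rad); the robot touches nothing.
It fails at once if a gel pot is touched by the fingers or the arm (contact force between any of pot_small, pot_tall, pot_wide, pot_mid_a, pot_mid_b and the fingers above 0.2 N or contact force between any of pot_small, pot_tall, pot_wide, pot_mid_a, pot_mid_b and the arm above 0.2 N).
It fails at once if another pot than the smallest and the tallest is pointed at (grasp point within 12 mm of its axis and less than 45 mm above its lid) ((horizontal distance between the grasp point and pot_wide below 0.012 m and z of the grasp point in the frame of pot_wide between 0.037 and 0.079 m) or (horizontal distance between the grasp point and pot_mid_a below 0.012 m and z of the grasp point in the frame of pot_mid_a between 0.039 and 0.081 m) or (horizontal distance between the grasp point and pot_mid_b below 0.012 m and z of the grasp point in the frame of pot_mid_b between 0.039 and 0.081 m)).
It fails at once if something that should stay is moved by more than 20 mm (distance of any of pot_small, pot_tall, pot_wide, pot_mid_a, pot_mid_b, brush, dish, file, polish from where it was at the start of the episode above 0.02 m).
It also fails if it takes over 48 s, if anything falls off the work surface, if the arm or the gripper's body presses on something with over 40 N, if the wrist force passes 120 N, or if a joint passes its speed limit or range.

## Working session

There is one attempt and no reset: what is moved stays moved. The work goes in short steps, Python scripts to look and compute and a shell command to move; the robot and the scene stay as the last step left them, time stands still between calls to the robot, and variables do not carry over. Pictures are saved under pics/ and viewed, about 8 in all and at most 12, crops included, and the job is handed in when it is done.

```bash
mkdir -p pics
python3 - <<'E'
from station import ctrl, imaging
import cv2
print(ctrl.get_obs())
for n in ("top","scene"):
    print(n,imaging.camera_model(n))
    cv2.imwrite(f"pics/{n}0.png",imaging.camera(n)[:,:,::-1])
E
```

```text
{'time_s': 0.0, 'qpos': array([-1.33856245e+00,  3.00456520e-01,  1.52158979e+00,  5.50798509e-06,
        1.32070832e+00, -6.65905928e-02]), 'joint_vel': array([-0.00138055,  0.00057578,  0.00237546,  0.00232843, -0.00124227,
        0.00107189]), 'tau': array([-1.25416813e-03, -5.31805193e+01, -3.52731764e+01,  7.07485783e-02,
        2.44888442e-02, -9.16751560e-05]), 'ee_pos': array([ 0.16186485, -0.52538408,  0.22389063]), 'eef_rot': array([-3.14151001e+00,  1.15905379e-03, -1.27197317e+00]), 'force': array([-0.38311584, -0.27773   , -0.46787042]), 'moment': array([0.0031472 , 0.04023532, 0.01571265]), 'grip_width': 0.09383527693696822}
top {'camera_matrix': array([[526.78365381,   0.        , 321.73967871],
       [  0.        , 526.78365381, 253.70651079],
       [  0.        ,   0.        ,   1.        ]]), 'k1': -0.16016884897512762, 'position': array([ 0.41680186, -0.07337398,  1.09006129]), 'attitude': array([ 0.1550011 , -0.01178428, -1.54721703])}
scene {'camera_matrix': array([[615.20104306,   0.        , 336.0240025 ],
       [  0.        , 615.20104306, 242.6079412 ],
       [  0.        ,   0.        ,   1.        ]]), 'k1': 0.0650685341652261, 'position': array([ 1.3149847 , -0.36900337,  0.92147365]), 'attitude': array([0.76698535, 0.00900902, 1.20031383])}
```

View pics/top0.png

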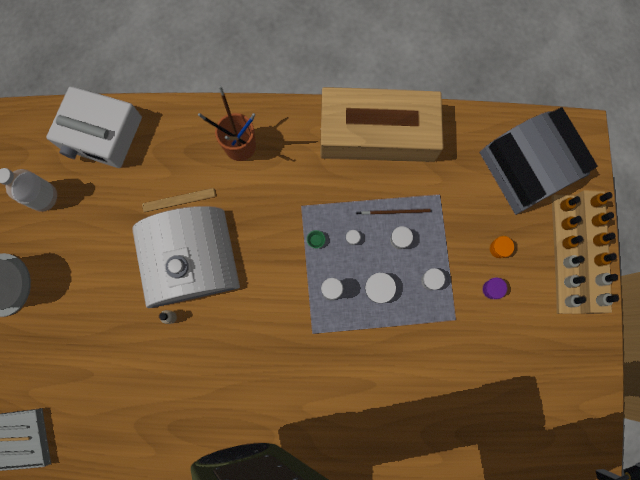

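View pics/scene0.png

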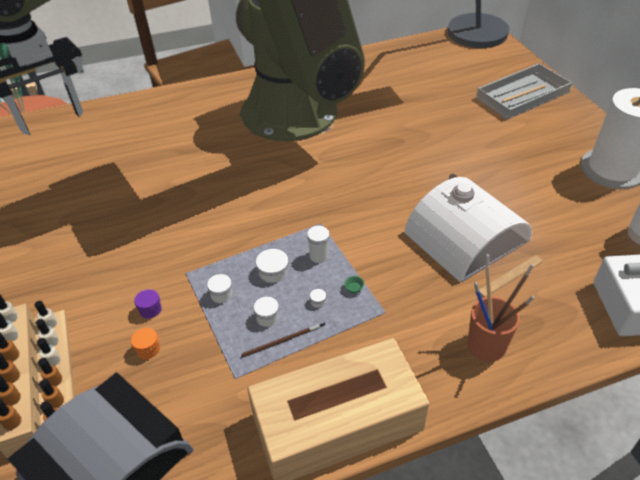

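The top view shows five white pots: (354,237), (332,289), (381,288), (402,238) and (435,279). The first is the smallest and the second the tallest; the scene view shows the same two at (318,298) and (318,240). The orange, purple and green items are look-alikes or bystanders. The lamp button is at (176,266). I'll confirm with enlarged crops.

```bash
cat > h.py <<'E'
import numpy as np, cv2
from scipy.spatial.transform import Rotation as R
from station import ctrl, imaging
def ray(m,px):
    K=m["camera_matrix"]; d=np.array([(px[0]-K[0,2])/K[0,0],(px[1]-K[1,2])/K[1,1]]); s=d.copy()
    for _ in range(20): s=d/(1+m["k1"]*(s@s))
    return np.array(m["position"]), R.from_euler("xyz",m["attitude"]).apply([s[0],-s[1],-1])
def at(m,px,z):
    p,d=ray(m,px); return p+d*(z-p[2])/d[2]
E
python3 - <<'E'
import cv2,numpy as np
from h import *
t=cv2.imread("pics/top0.png"); s=cv2.imread("pics/scene0.png")
a=cv2.resize(t[215:315,300:460],None,fx=5,fy=5,interpolation=3)
b=cv2.resize(t[235:295,140:220],None,fx=5,fy=5,interpolation=3)
c=cv2.resize(s[170:320,200:500],None,fx=2.6667,fy=2.6667,interpolation=3)
cv2.imwrite("pics/ca.png",a)
d=np.zeros((700,800,3),np.uint8); d[:300,:400]=b; d[300:700,:800]=c[:400,:800]
cv2.imwrite("pics/cb.png",cv2.resize(d,(685,600)))
mt=imaging.camera_model("top");ms=imaging.camera_model("scene")
print("small",at(mt,(354,237),.025),at(ms,(318,295),.025))
print("tall",at(mt,(332,288),.069),at(ms,(318,234),.069))
for n,p in dict(wide=(381,288),ma=(402,237),mb=(435,279)).items(): print(n,at(mt,p,.038))
p1,d1=ray(mt,(177,265)); p2,d2=ray(ms,(463,187))
A=np.c_[d1,-d2]; k=np.linalg.lstsq(A,p2-p1,rcond=None)[0]; print("button",p1+k[0]*d1,p2+k[1]*d2)
E
```

```text
small [ 0.61999235 -0.14760923  0.025     ] [ 0.62097088 -0.14426263  0.025     ]
tall [ 0.50964572 -0.10317442  0.069     ] [ 0.51150549 -0.10289241  0.069     ]
wide [ 0.51475532 -0.20257521  0.038     ]
ma [ 0.62015973 -0.24503621  0.038     ]
mb [ 0.53539568 -0.31269577  0.038     ]
button [0.54059169 0.19020926 0.11765055] [0.54149375 0.19250681 0.11838816]
```

View pics/ca.png

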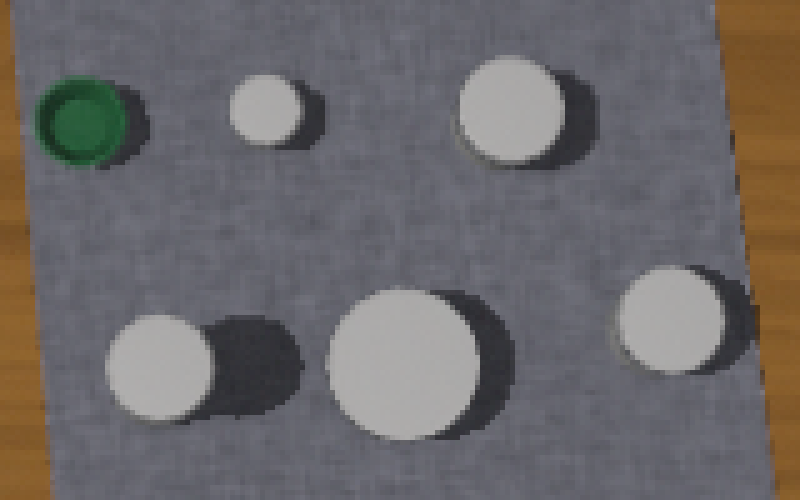

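View pics/cb.png

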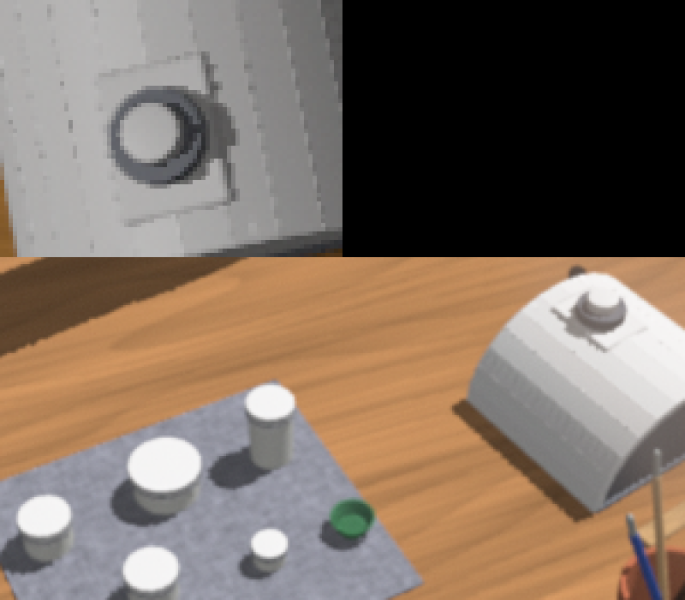

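The crop confirms it. The smallest lid by diameter is at top (353.2,236.8). The tallest is at (332,288.4), with the longest shadow and a tall body in the scene view. The button cap is at top (175,265.8) and scene (463.4,187.5). I'm closing the gripper and flying high towards the smallest pot.

```bash
python3 -m handwheel '[[[-0.019,-0.045,0,0],[-0.019,-0.045,0,0],[-0.019,-0.045,0,0],[-0.019,-0.045,0,0],[-0.019,-0.045,0,0],[-0.019,-0.045,0,0],[-0.019,-0.045,0,0],[-0.019,-0.045,0,0],[-0.019,-0.045,0,0],[-0.019,-0.045,0,0]]]' 0 10
cat > go.py <<'E'
import sys
from h import *
o=ctrl.get_obs(); d=np.array(list(map(float,sys.argv[1:4])))-o["ee_pos"]
print(o["time_s"],o["ee_pos"].round(4),o["eef_rot"].round(3),"force",o["force"].round(1),"toolshift",R.from_euler("xyz",o["eef_rot"]).inv().apply(d).round(4))
E
python3 - <<'E'
from h import *
mt=imaging.camera_model("top");ms=imaging.camera_model("scene")
print("small",at(mt,(353.2,236.8),.025)); print("tall",at(mt,(332,288.4),.069))
p1,d1=ray(mt,(175,265.8)); p2,d2=ray(ms,(463.4,187.5))
k=np.linalg.lstsq(np.c_[d1,-d2],p2-p1,rcond=None)[0]; print("button",p1+k[0]*d1,p2+k[1]*d2)
E
python3 go.py .620 -.146 .15
```

```text
time_s: 1.1
ee_pos: [0.5416, -0.2052, 0.2215]
eef_rot: [3.14, 0.005, -1.281]
force: [0.2, -0.6, 0.2]
grip_width: 0.0176
small [ 0.62036788 -0.145953    0.025     ]
tall [ 0.50886577 -0.10319079  0.069     ]
button [0.5393652  0.19481418 0.11452282] [0.53948672 0.19512548 0.11462367]
1.1 [ 0.5416 -0.2052  0.2215] [ 3.14   0.005 -1.281] force [ 0.2 -0.6  0.2] toolshift [-0.034  -0.0921  0.0715]
```

```bash
python3 -m handwheel '[[[-0.017,-0.046,0,0],[-0.017,-0.046,0.02,0],[0,0,0.04,0],[0,0,0,0]]]'
python3 go.py .6205 -.1455 .066
python3 - <<'E'
from h import *
m=imaging.camera_model("wrist"); cv2.imwrite("pics/w1.png",imaging.camera("wrist")[:,:,::-1]); print(m)
E
```

```text
time_s: 1.5
ee_pos: [0.6211, -0.1413, 0.16]
eef_rot: [3.139, 0.006, -1.275]
force: [-1.4, 0.6, -0.4]
grip_width: 0.0007
1.5 [ 0.6211 -0.1413  0.16  ] [ 3.139  0.006 -1.275] force [-1.4  0.6 -0.4] toolshift [0.0044 0.0015 0.094 ]
{'camera_matrix': array([[374.64630156,   0.        , 318.57798986],
       [  0.        , 374.64630156, 240.25830107],
       [  0.        ,   0.        ,   1.        ]]), 'k1': -0.016602303791316303, 'position': array([ 0.68602978, -0.12234953,  0.32040771]), 'attitude': array([-0.23361184,  0.00702661, -1.27485127])}
```

View pics/w1.png

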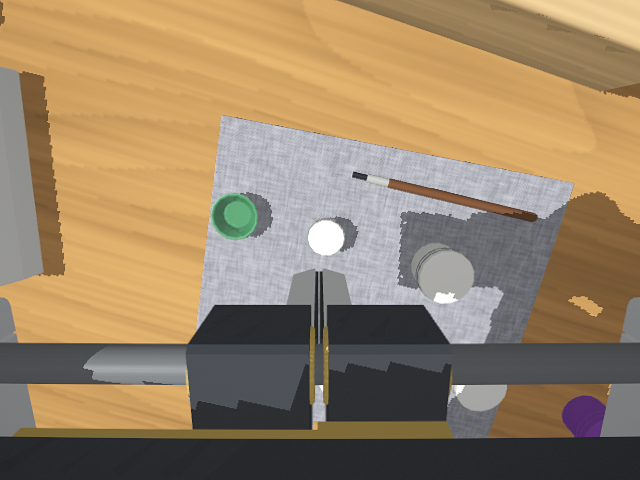

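The wrist view shows the small lid at (326,238), just ahead of the closed fingertips at (319,272). Now I descend, checking the wrist estimate first.

```bash
python3 - <<'E'
from h import *
print(at(imaging.camera_model("wrist"),(326,238),.025))
E
python3 -m handwheel '[[[0.004,0.001,0.04,0],[0,0,0.03,0],[0,0,0.02,0],[0,0,0,0]]]'
python3 go.py .6205 -.1455 .066
```

```text
[ 0.62271102 -0.14698252  0.025     ]
time_s: 1.95
ee_pos: [0.6247, -0.1495, 0.0812]
eef_rot: [-3.131, -0.002, -1.279]
force: [-0.0, 0.2, -0.4]
grip_width: 0.0007
1.95 [ 0.6247 -0.1495  0.0812] [-3.131e+00 -2.000e-03 -1.279e+00] force [-0.   0.2 -0.4] toolshift [-0.0051  0.003   0.0151]
```

```bash
python3 -m handwheel '[[[-0.004,0.002,0.014,0],[0,0,0,0]]]'
python3 go.py .621 -.146 .066
python3 -m handwheel '[[[0,0,0,0],[0,0,0,0],[0,0,0,0],[0,0,0,0],[0,0,0,0],[0,0,0,0],[0,0,0,0],[0,0,0,0],[0,0,0,0],[0,0,0,0]]]'
```

```text
time_s: 2.15
ee_pos: [0.6227, -0.1475, 0.0706]
eef_rot: [-3.127, -0.005, -1.28]
force: [0.0, -0.4, -0.1]
grip_width: 0.0004
2.15 [ 0.6227 -0.1475  0.0706] [-3.127 -0.005 -1.28 ] force [ 0.  -0.4 -0.1] toolshift [-0.002   0.0012  0.0045]
time_s: 3.15
ee_pos: [0.6242, -0.1481, 0.0749]
eef_rot: [-3.123, -0.008, -1.28]
force: [-0.4, 0.2, -0.6]
grip_width: 0.0007
```

```bash
python3 -m handwheel '[[[0,0,0,0],[0,0,0,0],[0,0,0,0],[0,0,0,0]]]'
python3 - <<'E'
from h import *
a=imaging.camera("top")[:,:,::-1][205:325,280:440]; b=imaging.camera("scene")[:,:,::-1][180:340,180:400]
cv2.imwrite("pics/p1.png",np.hstack([cv2.resize(a,(373,280)),cv2.resize(b,(385,280))]))
E
python3 go.py .510 -.103 .18
```

```text
time_s: 3.55
ee_pos: [0.6241, -0.1481, 0.0749]
eef_rot: [-3.123, -0.008, -1.28]
force: [-0.1, 0.0, 0.1]
grip_width: 0.0008
3.65 [ 0.6241 -0.1481  0.0748] [-3.123 -0.008 -1.28 ] force [-0.8  0.1 -0.5] toolshift [-0.075   0.0945 -0.1076]
```

View pics/p1.png

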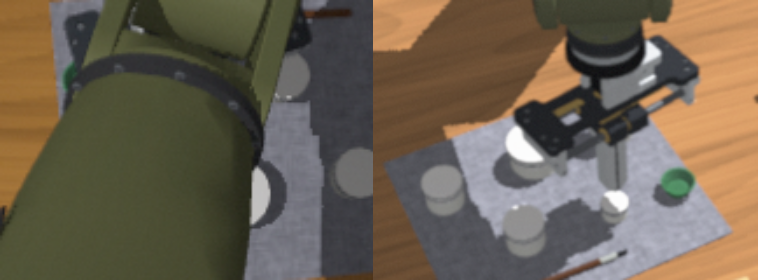

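The view shows the fingertips standing over the small pot's lid, which is untouched. The dwell lasted over 1.4 s within about 4 mm. Next is the tallest pot: rise first, then across.

```bash
python3 -m handwheel '[[[0,0,-0.04,0],[0,0,-0.045,0],[-0.02,0.02,-0.03,0],[-0.028,0.037,0,0],[-0.027,0.036,0,0],[0,0,0,0]]]'
python3 go.py .510 -.103 .108
python3 - <<'E'
from h import *
o=ctrl.get_obs(); print(imaging.camera_model("wrist")["position"])
cv2.imwrite("pics/w2.png",imaging.camera("wrist")[:,:,::-1])
E
```

```text
time_s: 4.25
ee_pos: [0.5064, -0.101, 0.1903]
eef_rot: [-3.125, -0.006, -1.281]
force: [0.4, 0.3, -0.3]
grip_width: 0.0005
4.25 [ 0.5064 -0.101   0.1903] [-3.125 -0.006 -1.281] force [ 0.4  0.3 -0.3] toolshift [ 0.0025 -0.0015  0.0823]
[ 0.56791317 -0.08135308  0.35195589]
```

View pics/w2.png

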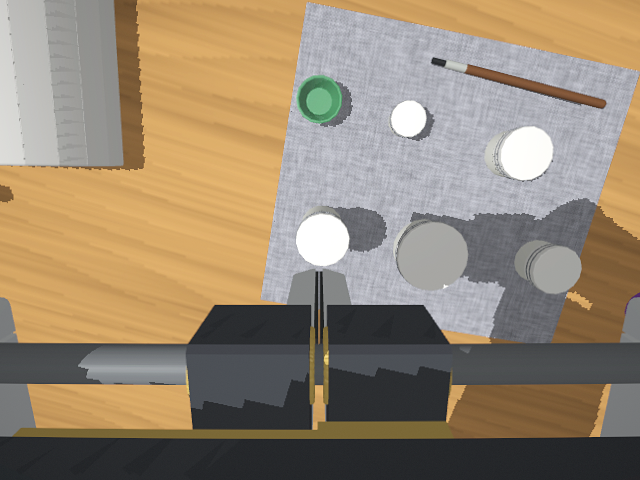

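The wrist view shows the tall pot's lid at (322,239), directly ahead of the fingertips at (319,270).

```bash
python3 - <<'E'
from h import *
print(at(imaging.camera_model("wrist"),(322,239.5),.069))
E
python3 -m handwheel '[[[0.002,-0.002,0.035,0],[0,-0.001,0.03,0],[0,0,0.012,0],[0,0,0,0]]]'
python3 go.py .510 -.103 .110
```

```text
[ 0.51308747 -0.10379637  0.069     ]
time_s: 4.7
ee_pos: [0.5179, -0.1045, 0.114]
eef_rot: [-3.118, -0.011, -1.281]
force: [0.0, 0.2, 0.7]
grip_width: 0.0007
4.7 [ 0.5179 -0.1045  0.114 ] [-3.118 -0.011 -1.281] force [0.  0.2 0.7] toolshift [-0.0037  0.0072  0.0038]
```

```bash
python3 -m handwheel '[[[-0.002,0.006,0,0],[0,0,0,0],[0,0,0,0],[0,0,0,0],[0,0,0,0],[0,0,0,0],[0,0,0,0],[0,0,0,0],[0,0,0,0],[0,0,0,0]]]'
python3 -m handwheel '[[[0,0,0,0],[0,0,0,0],[0,0,0,0],[0,0,0,0],[0,0,0,0]]]'
python3 go.py .5395 .195 .22
python3 - <<'E'
from h import *
a=imaging.camera("scene")[:,:,::-1][180:340,180:400]
cv2.imwrite("pics/p2.png",cv2.resize(a,(440,320)))
E
```

```text
time_s: 5.7
ee_pos: [0.5134, -0.1051, 0.1182]
eef_rot: [-3.113, -0.014, -1.282]
force: [0.3, 0.1, -0.1]
grip_width: 0.0004
time_s: 6.2
ee_pos: [0.5134, -0.1051, 0.1181]
eef_rot: [-3.113, -0.014, -1.282]
force: [-0.3, -0.0, 0.5]
grip_width: 0.0005
6.2 [ 0.5134 -0.1051  0.1181] [-3.113 -0.014 -1.282] force [-0.3 -0.   0.5] toolshift [-0.2787 -0.1136 -0.1026]
```

View pics/p2.png

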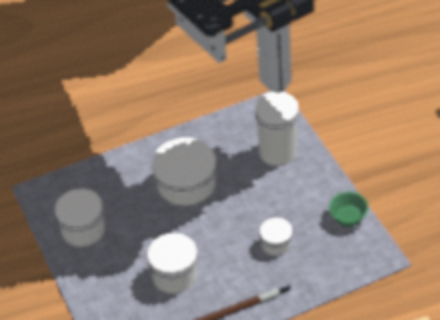

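The fingertips are centred over the tall pot, and the dwell was about 1.4 s at 4 mm or less. Now up and over to the lamp.

```bash
python3 -m handwheel '[[[0,0,-0.05,0],[0,0,-0.05,0],[-0.04,-0.016,-0.01,0],[-0.04,-0.016,0,0],[-0.04,-0.016,0,0],[-0.04,-0.016,0,0],[-0.04,-0.016,0,0],[-0.04,-0.016,0,0],[-0.035,-0.014,0,0],[0,0,0,0]]]'
python3 go.py .5395 .195 .16
python3 - <<'E'
from h import *
print(imaging.camera_model("wrist"))
cv2.imwrite("pics/w3.png",imaging.camera("wrist")[:,:,::-1])
E
```

```text
time_s: 7.25
ee_pos: [0.5374, 0.2011, 0.2328]
eef_rot: [-3.111, -0.013, -1.286]
force: [-0.4, 0.0, -0.6]
grip_width: 0.0003
7.25 [0.5374 0.2011 0.2328] [-3.111 -0.013 -1.286] force [-0.4  0.  -0.6] toolshift [0.0055 0.0019 0.0728]
{'camera_matrix': array([[374.64630156,   0.        , 318.57798986],
       [  0.        , 374.64630156, 240.25830107],
       [  0.        ,   0.        ,   1.        ]]), 'k1': -0.016602303791316303, 'position': array([0.59646991, 0.22075368, 0.39531632]), 'attitude': array([-0.20004205, -0.01184855, -1.28579404])}
```

View pics/w3.png

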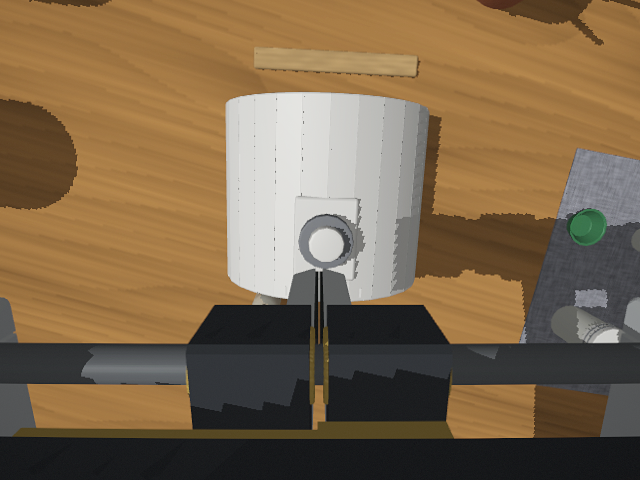

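The wrist view shows the button cap at (326,244), just ahead of the fingertips at (319,270). I'll work out its position from this view and go down to just above it.

```bash
python3 - <<'E'
from h import *
print(at(imaging.camera_model("wrist"),(326,244),.115))
E
python3 -m handwheel '[[[0.006,0.002,0.03,0],[0,0,0.03,0],[0,0,0.01,0],[0,0,0,0]]]'
python3 go.py .5405 .195 .145
```

```text
[0.54161968 0.19354288 0.115     ]
time_s: 7.7
ee_pos: [0.54, 0.1898, 0.1621]
eef_rot: [-3.109, -0.014, -1.288]
force: [-0.3, 0.4, 0.4]
grip_width: 0.0004
7.7 [0.54   0.1898 0.1621] [-3.109 -0.014 -1.288] force [-0.3  0.4  0.4] toolshift [-0.0051 -0.0013  0.0171]
```

```bash
python3 -m handwheel '[[[-0.004,-0.001,0.012,0],[0,0,0.008,0],[0,0,0.003,0]]]'
python3 go.py .5405 .1943 .128
```

```text
time_s: 8.0
ee_pos: [0.542, 0.1935, 0.1404]
eef_rot: [-3.105, -0.014, -1.29]
force: [-0.3, -0.2, -0.3]
grip_width: 0.0006
8.0 [0.542  0.1935 0.1404] [-3.105 -0.014 -1.29 ] force [-0.3 -0.2 -0.3] toolshift [-0.0013  0.0017  0.0124]
```

```bash
python3 -m handwheel '[[[0,0.001,0.007,0],[0,0,0.005,0],[0,0,0.004,0]]]'
python3 go.py .5405 .1943 .128
```

```text
time_s: 8.3
ee_pos: [0.5425, 0.1936, 0.128]
eef_rot: [-3.101, -0.014, -1.289]
force: [-29.2, -8.2, 64.1]
grip_width: 0.0004
8.3 [0.5425 0.1936 0.128 ] [-3.101 -0.014 -1.289] force [-29.2  -8.2  64.1] toolshift [-0.0012  0.0017 -0.0001]
```

```bash
python3 -m handwheel '[[[0,0,0.001,0]]]'
python3 - <<'E'
from h import *
cv2.imwrite("pics/p3.png",cv2.resize(imaging.camera("scene")[:,:,::-1][130:260,380:560],None,fx=3,fy=3))
E
python3 go.py .5405 .1943 .128
```

```text
time_s: 8.4
ee_pos: [0.543, 0.1938, 0.1294]
eef_rot: [-3.099, -0.014, -1.289]
force: [-3.4, -1.2, 5.8]
grip_width: 0.0007
8.45 [0.5431 0.1938 0.1291] [-3.099 -0.014 -1.289] force [-4.  -1.5 17.4] toolshift [-0.0013  0.0024  0.001 ]
```

View pics/p3.png

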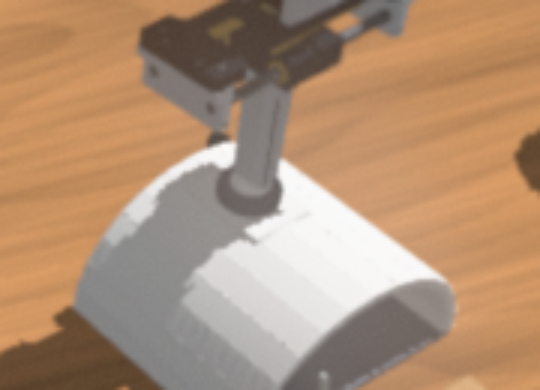

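The view shows the fingertips on the cap, sunk flush in its housing. At 17 N, well over the 5 N needed, it is on its stop. One short extra hold for margin, then I retract straight up.

```bash
python3 -m handwheel '[[[0,0,0.002,0],[0,0,0.002,0]]]'; python3 -m handwheel '[[[0,0,-0.02,0],[0,0,-0.04,0],[0,0,-0.04,0],[0,0,-0.03,0],[0.03,-0.03,0,0],[0.04,-0.03,0,0],[0.04,-0.03,0,0],[0,0,0,0],[0,0,0,0],[0,0,0,0]]]'
python3 - <<'E'
from h import *
a=cv2.imread("pics/scene0.png"); b=np.ascontiguousarray(imaging.camera("scene")[:,:,::-1])
cv2.imwrite("pics/end.png",b)
print(ctrl.get_obs()["joint_vel"].round(3))
E
```

```text
time_s: 8.65
ee_pos: [0.5433, 0.1938, 0.1289]
eef_rot: [-3.097, -0.014, -1.289]
force: [-12.9, -3.9, 24.1]
grip_width: 0.0007
time_s: 9.65
ee_pos: [0.6566, 0.1116, 0.2697]
eef_rot: [-3.096, -0.015, -1.286]
force: [-0.1, -0.1, 0.3]
grip_width: 0.0002
[ 0.008 -0.011  0.004 -0.    -0.001 -0.002]
```

View pics/end.png

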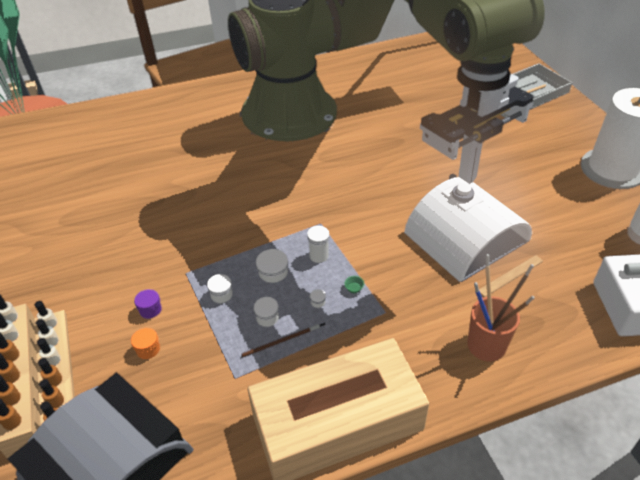

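The picture matches the start: pots (318,240) and (318,298), brush, dish and file are in place, the button at (463,187) is up, and the arm is clear and still. Handing in.

```bash
python3 -c "
from station import ctrl; print(ctrl.hand_in())"
```

```text
the job is handed in; nothing more can be done
None
```

I pointed at the smallest pot, then the tallest, for about 1.4 s each, pressed the lamp's start button fully down and let it up, then handed the job in after about 10 s of robot time. `hand_in` gives no verdict, so the points below are my own checks.

- **Pointing:** the closed fingertips stayed within about 4 mm of the middle of each lid. They were about 3 cm above both lids, a little higher than the couple of centimetres asked for because the arm drifted up about 4 mm while holding.
- **Button:** at the press the tool was about 6 mm below the estimated first contact. The upward force read 64 N, then 17 to 24 N during the hold, well over the 5 N needed, so the button was on its stop.
- **Force:** the 64 N peak was harder than intended and came with about 29 N sideways. It stayed under the 120 N wrist limit and came through the fingertips, not the arm or gripper body.
- **After the press:** the last scene picture shows the button up, and the pots, brush, dish and file where they started. I compared this by eye only. The polish bottle was mostly hidden by the lamp, so I could not check it properly.
- **Contact:** the arm was clear with a wrist force near zero, and nothing touched a pot in any reading.

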